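# Find the unlatched clean-out flap and push it open

### The arm

A 6-joint arm with a two-finger parallel gripper is mounted at the origin on the work surface. World frame = base frame: x ahead of the robot, y to its left, z up, the work surface at z = 0. Lengths are in m, angles in degrees, forces in N, time in s.
With the tool pointing down it reaches from about 0.35 to 0.875 m from the base axis. Payload 4.2 kg.
Tool frame: the origin (TCP) lies midway between the tips of the shut fingers; the grasp point (between the pads) lies r.pinch_z behind it (r.pinch_z is the distance from the TCP to the grasp point, in m); z points along the fingers, y is the direction in which the jaws open and shut (so a half turn about z gives the same grasp; the last joint's range is limited). The gripper opens to 87 mm and grips with 3 to 60 N. Pads are 19 mm wide; open, the fingers measure 117 mm over their backs; the gripper's body (75 mm by 190 mm) begins 51 mm behind the grasp point.
Start: joints at [-48.323, 22.042, 0.453, 0, -68.411, -14.817], TCP at [0.282, -0.558, 0.223] pointing down, gripper open.
Joint ranges: [-179.83, 179.83], [-69.29, 118.12], [-61.27, 80.66], [-181.25, 117.63], [-171.15, -9.14], [-177.46, 177.46]. Speed limits (degrees/s): [159.86, 159.86, 180, 180, 180, 180].

### API

Orientations are given as a 3x3 rotation matrix whose columns are the frame's x, y, z axes.
In Python, from station import r gives the robot as it stands. The module is installed in compiled form; this text tells all that it offers.
- The arm moves only by the tool play_rows, never from a script. Its argument "deltas" is a list of rows, each a list of 7 numbers: the shift along the tool's x, y, z in units of 25 mm (1.0 is 25 mm), then the turn, a rotation vector about the tool's x, y, z in units of 5 degrees (1.0 is 5 degrees), then the finger opening in mm, from 0 to 87. In form: [[tx, ty, tz, wx, wy, wz, fingers], ...]. A call has 1 to 12 rows; each row is the pose to reach, as a shift and turn from the pose commanded when the call began, along the tool's axes at that moment; what a row does not reach only later rows make up. A row lasts 1/10 s, in which the tool goes at most 50 mm and 8.59 degrees, less where a joint would pass 70% of its speed; a pose out of reach is approached as far as the arm can. A call with a gripper value outside its range is refused whole. The fingers move at their own pace and stop on an object; the grip force is fixed at half the most. Time passes only in rows, so rows that repeat a pose let the fingers close. It gives the time, the measured TCP pose, the force and the opening at its end, in the units of the state.
- r.sense(): the state, without advancing time (a new reading comes with each control period).
- r.capture(name): name is "scene" or "top" or "wrist"; returns a dict with "pixels" (420x560x3 uint8, red, green, blue), "camera_matrix" (3x3 intrinsics, pixels), "R" (3x3) and "t" (3): a world point X has camera coordinates R X + t; the wrist camera has in their place "T_tool_cam" (4x4, takes a point from camera to tool coordinates, whose origin is the TCP and whose axes are the flange's). Camera axes: x right, y down, z forward; pixel columns grow to the right and rows downward; lengths in m; the calibration is good to about 2 mm. A picture is of the moment at which its call begins: read the wrist's pose just before it. There is no depth.
- r.finish_job(): hands the job in, once; it reports no verdict.
Trained networks look in the newest picture that a camera, given by its name, has taken for a name from the list of things; names that differ only in an ending like _2 or _b are one class to them, and where a whole thing is asked for, a point or a joint stands for the part that bears it (a point fixed in the world has none). Each returns a list of dicts, best first, with "score" (0 to 1); they miss things now and then, are a little off and sometimes report something else, mostly with a low value. They report only what shows in the picture. A call takes as long as a camera call.
- r.spot_in(camera, target): "centre" ([x, y, z] in m, in world coordinates, good to about 4 mm: the middle of the surface that is visible of it).
- r.cut_out(camera, target): "region" (420x560 bool, what is visible of it).
The state is a dict: "time_s": time; "joints": joint angles; "joint_velocities": joint speeds; "effort": joint torques, N m; "tcp_pos": TCP position; "ee_rot": TCP orientation; "wrist_force": force on the tool from outside, world axes, zero at the start; "moment": the same for the moment, N m; "gripper_width": opening from 0.0 (shut) to 1.0 (fully open).
Only numpy, scipy, OpenCV 4.12 (cv2) and the standard library are available. Lean on these libraries where they do the work, as an engineer would, in place of code of your own. Each camera call takes 0.05 s, during which the arm holds its last target.

### The job

One of the four identical flaps in the top of the dust duct has come off its catch: press lightly on one half of each with a fingertip until you find the one that rocks, then push that flap round until it stands upright in its opening, and leave it open. Do not force the flaps that are held, do not pick anything up, and leave the parts and tools lying about where they are.

Things in the scene. Friction and masses are not known exactly. Their poses are not given: they have to be found in the camera images.
- duct: Grey sheet-steel dust duct, a low box fixed to the table: 85 mm high, 412 mm long (y), 175 mm wide (x from -70 to +105 mm). Origin on the table under the middle of the row of flaps; z up, x away from the robot (within 17 degrees), y along the row to the left. A pipe stub 82 mm across sticks 40 mm out of its +y end. Four openings 88 mm square, 100 mm apart, each closed by a flap.
- flap0_mid (a point): Centre of the upper face of flap 0 (counted from the duct's -y end) when shut, flush with the duct's top, 85 mm above the table; fixed to the duct, with the duct's axes. All flaps are alike: plain steel plates 84 mm square, 4 mm thick, each pivoted along the duct's y through its middle. Inside, nothing is in a free flap's way for 60 mm below the top.
- flap0 (a joint): Tilt of flap 0 (rad): 0 shut, positive with the half nearer the robot (duct's -x) down and the other half up, negative the other way; stops at +-1.5, upright. Three flaps, not known which, are held by a catch and stop hard within 0.05. The fourth is balanced and free: 2 to 3 N, 28 mm from its pivot, tips it either way, and light friction keeps it where it is left.
- flap1_mid (a point): Centre of the upper face of flap 1 (counted from the duct's -y end) when shut, flush with the duct's top, 85 mm above the table; fixed to the duct, with the duct's axes. All flaps are alike: plain steel plates 84 mm square, 4 mm thick, each pivoted along the duct's y through its middle. Inside, nothing is in a free flap's way for 60 mm below the top.
- flap1 (a joint): Tilt of flap 1 (rad): 0 shut, positive with the half nearer the robot (duct's -x) down and the other half up, negative the other way; stops at +-1.5, upright. Three flaps, not known which, are held by a catch and stop hard within 0.05. The fourth is balanced and free: 2 to 3 N, 28 mm from its pivot, tips it either way, and light friction keeps it where it is left.
- flap2_mid (a point): Centre of the upper face of flap 2 (counted from the duct's -y end) when shut, flush with the duct's top, 85 mm above the table; fixed to the duct, with the duct's axes. All flaps are alike: plain steel plates 84 mm square, 4 mm thick, each pivoted along the duct's y through its middle. Inside, nothing is in a free flap's way for 60 mm below the top.
- flap2 (a joint): Tilt of flap 2 (rad): 0 shut, positive with the half nearer the robot (duct's -x) down and the other half up, negative the other way; stops at +-1.5, upright. Three flaps, not known which, are held by a catch and stop hard within 0.05. The fourth is balanced and free: 2 to 3 N, 28 mm from its pivot, tips it either way, and light friction keeps it where it is left.
- flap3_mid (a point): Centre of the upper face of flap 3 (counted from the duct's -y end) when shut, flush with the duct's top, 85 mm above the table; fixed to the duct, with the duct's axes. All flaps are alike: plain steel plates 84 mm square, 4 mm thick, each pivoted along the duct's y through its middle. Inside, nothing is in a free flap's way for 60 mm below the top.
- flap3 (a joint): Tilt of flap 3 (rad): 0 shut, positive with the half nearer the robot (duct's -x) down and the other half up, negative the other way; stops at +-1.5, upright. Three flaps, not known which, are held by a catch and stop hard within 0.05. The fourth is balanced and free: 2 to 3 N, 28 mm from its pivot, tips it either way, and light friction keeps it where it is left.
- collar: A short turned steel ring, 40 mm across, 18 mm high, standing on the duct's top behind the flaps. Origin at the centre of its underside. A bystander.
- sleeve: A turned steel tube, 34 mm across, 36 mm high, standing on the duct's top behind the flaps. Origin at the centre of its underside. A bystander.
- reducer: A solid steel reducer, 68 mm across its foot, 60 mm high, standing on the table between the robot and the duct. Origin at the centre of its underside. A bystander.
- cup: A flared open steel cup, 80 mm across its mouth, 85 mm high, on the table to the robot's right. Origin at the centre of its underside. A bystander.
- wrench: A steel wrench lying on the table to the left of the duct. A bystander.
- brush: A hand brush lying on the table to the right of the duct. A bystander.
- jar: A closed jar, 64 mm across, 90 mm high, on the table to the left of the duct. A bystander.

How it is judged:
By the outcome, as a careful person would: the job done as asked, in the order asked, and still so for the second after the job is handed in, with the robot touching nothing.
It also fails if it takes over 45 s, if anything falls off the work surface, if the arm or the gripper's body presses on something with over 40 N, if the wrist force passes 120 N, or if a joint passes its speed limit or range.

## Working session

There is one attempt and no reset: what is moved stays moved. The work goes in short steps, Python scripts to look and compute and a tool call to move; the robot and the scene stay as the last step left them, time stands still between calls to the robot, and variables do not carry over. Pictures are saved under pics/ and viewed, and the job is handed in when it is done.

Besides the shell and the picture viewer there is one more tool, called after "Call:" as a command line: name --pt "numbers of a row" for each row, then --argument value for the rest. play_rows: Moves the arm, as the interface text tells. Its arguments: {"type":"object","properties":{"deltas":{"type":"array","items":{"type":"array","items":{"type":"number"}}}},"required":["deltas"]}

```bash
mkdir -p pics; python3 - <<'E'
from station import r
import cv2,numpy as np
s=r.sense();print({k:np.round(v,3).tolist() for k,v in s.items()}, r.pinch_z)
for c in("scene","top"):
    d=r.capture(c);cv2.imwrite(f"pics/{c}0.png",d["pixels"][:,:,::-1])
    print(c,np.round(d["R"],3).tolist(),np.round(d["t"],3))
    for n in["duct","flap0_mid","flap1_mid","flap2_mid","flap3_mid","flap0","collar","sleeve","reducer","jar"]:
        print(n,[(np.round(o["centre"],3).tolist(),round(o["score"],2)) for o in r.spot_in(c,n)][:4])
E
```

```text
{'time_s': 0.0, 'joints': [-48.324, 22.091, 0.381, -0.03, -68.409, -14.816], 'joint_velocities': [-0.078, -0.002, -0.081, 0.029, -0.002, 0.068], 'effort': [-0.002, -39.066, 18.741, 4.22, 0.011, -0.0], 'tcp_pos': [0.282, -0.557, 0.221], 'ee_rot': [[-0.892, -0.452, -0.001], [-0.452, 0.892, 0.002], [0.0, 0.002, -1.0]], 'wrist_force': [0.985, 0.383, 0.373], 'moment': [0.028, -0.005, 0.017], 'gripper_width': 0.997} 0.0187
scene [[0.566, 0.825, -0.016], [0.573, -0.407, -0.711], [-0.593, 0.393, -0.703]] [-0.26  -0.268  1.45 ]
duct [([0.622, -0.011, 0.087], 0.9)]
flap0_mid [([0.621, -0.01, 0.086], 0.72), ([0.601, 0.378, 0.058], 0.29)]
flap1_mid [([0.619, -0.014, 0.085], 0.91)]
flap2_mid [([0.625, -0.005, 0.085], 0.91), ([0.546, -0.13, 0.084], 0.39)]
flap3_mid [([0.624, -0.007, 0.082], 0.85), ([0.593, -0.398, 0.018], 0.24)]
flap0 [([0.548, -0.13, 0.082], 0.95), ([0.606, 0.165, 0.084], 0.79), ([0.582, 0.066, 0.084], 0.67), ([0.563, -0.037, 0.085], 0.57)]
collar [([0.67, 0.09, 0.101], 0.58)]
sleeve [([0.646, -0.04, 0.105], 0.71)]
reducer [([0.582, 0.063, 0.086], 0.56), ([0.452, 0.009, 0.059], 0.54)]
jar [([0.6, 0.379, 0.06], 0.96)]
top [[-0.001, -1.0, -0.005], [-0.998, 0.002, -0.06], [0.06, 0.005, -0.998]] [-0.015  0.542  1.315]
duct [([0.59, 0.023, 0.089], 0.92)]
flap0_mid [([0.588, 0.022, 0.083], 0.87), ([0.547, -0.13, 0.084], 0.21)]
flap1_mid [([0.591, 0.025, 0.086], 0.59)]
flap2_mid [([0.59, 0.022, 0.083], 0.59)]
flap3_mid [([0.589, 0.02, 0.086], 0.62)]
flap0 [([0.578, 0.068, 0.085], 0.9), ([0.564, -0.031, 0.083], 0.87), ([0.548, -0.125, 0.084], 0.66)]
collar [([0.664, 0.09, 0.103], 0.45)]
sleeve [([0.639, -0.036, 0.121], 0.46)]
reducer [([0.448, 0.017, 0.036], 0.88)]
jar [([0.586, 0.383, 0.086], 0.56), ([0.638, -0.034, 0.12], 0.56)]
```

View pics/scene0.png

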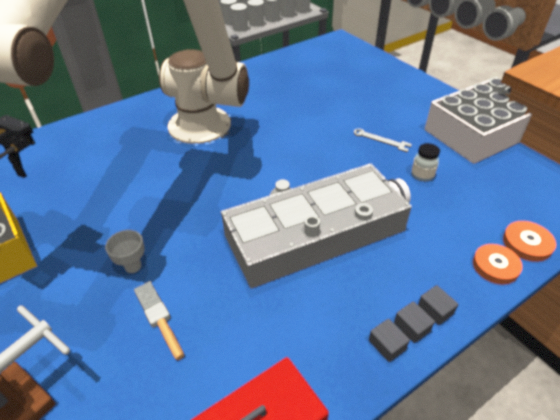

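View pics/top0.png

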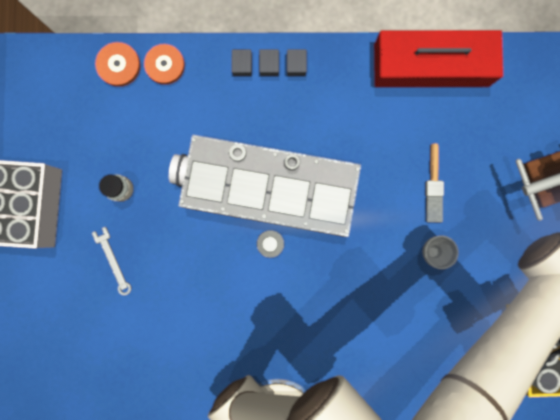

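The top view shows the four flaps at about (330,202), (289,195), (247,188) and (206,182). The reducer is in front of the duct at (270,244), and the collar and sleeve are behind the flaps.

```bash
cat > h.py <<'E'
from station import r
import cv2,numpy as np
def ray(d,uv,z):
    K=d["camera_matrix"];c=-d["R"].T@d["t"]
    v=d["R"].T@np.linalg.solve(K,[uv[0],uv[1],1]);return c+v*(z-c[2])/v[2]
E
python3 - <<'E'
from h import *
for c in("top","scene"):
    d=r.capture(c)
    for n in["flap0","duct"]:
      for o in r.cut_out(c,n)[:5]:
        m=o["region"].astype(np.uint8);rc=cv2.minAreaRect(cv2.findNonZero(m))
        M=cv2.moments(m,True);uv=(M["m10"]/M["m00"],M["m01"]/M["m00"])
        print(c,n,round(o["score"],2),np.round(uv,1),int(m.sum()),np.round(rc[1],1),round(rc[2],1),np.round(ray(d,uv,.085),4))
E
```

```text
top flap0 0.98 [248.2 188.6] 1211 [36.1 35.3] 11.3 [0.5803 0.0675 0.085 ]
top flap0 0.88 [207.2 181.6] 1207 [35.1 35.5] 10.9 [0.5974 0.166  0.085 ]
top flap0 0.73 [288.5 196.1] 1274 [37.1 36.7] 11.3 [ 0.5622 -0.0292  0.085 ]
top flap0 0.56 [330.  202.9] 1263 [35.7 36.5] 9.5 [ 0.5458 -0.1284  0.085 ]
top duct 0.96 [267.3 186. ] 12562 [187.   74.1] 9.9 [0.5865 0.0218 0.085 ]
scene flap0 0.84 [366.7 187. ] 856 [26.6 40.8] 71.6 [0.6027 0.1632 0.085 ]
scene flap0 0.78 [253.7 224.7] 1040 [28.5 40.5] 71.6 [ 0.5496 -0.131   0.085 ]
scene flap0 0.65 [292.5 211.1] 883 [27.4 39.3] 70.0 [ 0.5651 -0.034   0.085 ]
scene flap0 0.65 [330.8 198.5] 907 [28.  40.3] 69.4 [0.5835 0.0656 0.085 ]
scene duct 0.64 [313.8 223.1] 13124 [ 82.3 187.9] 70.5 [ 0.6242 -0.017   0.085 ]
scene duct 0.6 [311.6 226.5] 310 [21. 15.] 90.0 [ 0.6294 -0.0274  0.085 ]
scene duct 0.49 [126.1 249.6] 1201 [42.2 37.5] 34.7 [ 0.4524 -0.3957  0.085 ]
```

```bash
cat >> h.py <<'E'
from scipy.spatial.transform import Rotation as Ro
XD=np.array([.985,-.174,0]);YD=np.array([.174,.985,0])
MID=[np.array([.548,-.130,.085]),np.array([.5645,-.032,.085]),np.array([.582,.0665,.085]),np.array([.600,.1645,.085])]
RD=np.column_stack([-XD,YD,[0,0,-1]])
def go(p,Rt=RD):
    s=r.sense();R=np.array(s["ee_rot"])
    d=R.T@(np.array(p)-s["tcp_pos"])/.025
    w=np.degrees(Ro.from_matrix(R.T@Rt).as_rotvec())/5
    print(np.round(d,2),np.round(w,2))
def st():
    s=r.sense();print(s["time_s"],np.round(s["tcp_pos"],4),np.round(s["wrist_force"],2),np.round(s["joints"],1));print(np.round(s["ee_rot"],3).tolist())
E
python3 -c "
from h import *
go(MID[0]-.028*XD+[0,0,.06]);st()"
```

```text
[-16.31  11.13   3.1 ] [ 0.   -0.    7.38]
1.4 [ 0.2824 -0.5575  0.2225] [ 0.09 -0.08 -1.17] [-48.3  22.    0.5   0.  -68.4 -14.8]
[[-0.892, -0.452, -0.0], [-0.452, 0.892, 0.0], [0.0, 0.0, -1.0]]
```

Call:
play_rows --pt "-1.4 0.9 0 0 0 0.6 0" --pt "-2.8 1.9 0 0 0 1.2 0" --pt "-4.2 2.8 0 0 0 1.8 0" --pt "-5.6 3.8 0 0 0 2.5 0" --pt "-7.0 4.8 0 0 0 3.2 0" --pt "-8.4 5.7 0 0 0 3.8 0" --pt "-9.8 6.7 0 0 0 4.4 0" --pt "-11.2 7.6 0.2 0 0 5.1 0" --pt "-12.6 8.6 0.7 0 0 5.7 0" --pt "-14.0 9.5 1.4 0 0 6.3 0" --pt "-15.4 10.5 2.2 0 0 6.9 0" --pt "-16.3 11.1 3.0 0 0 7.4 0"

```text
time_s: 2.6
tcp_pos: [0.5219, -0.1235, 0.1473]
ee_rot: [[-0.984, 0.176, 0.002], [0.176, 0.984, 0.0], [-0.002, 0.0, -1.0]]
wrist_force: [1.0, -1.0, 0.2]
gripper_width: 0.031
```

```bash
python3 -c "
from h import *
st();go(MID[0]-.028*XD+[0,0,.008])
for c in ('scene','wrist'):
    d=r.capture(c);cv2.imwrite('pics/%s1.png'%c,d['pixels'][:,:,::-1])
st()"
```

```text
2.6 [ 0.5219 -0.1235  0.1473] [ 1.01 -0.98  0.22] [   4.    17.4  -18.3    0.   -54.2 -104.2]
[[-0.984, 0.176, 0.002], [0.176, 0.984, 0.0], [-0.002, 0.0, -1.0]]
[ 0.05 -0.08  2.17] [ 0.    0.02 -0.02]
2.7 [ 0.5203 -0.1232  0.1448] [ 0.53  0.05 -0.46] [ 4.00e+00  1.76e+01 -1.84e+01 -1.00e-01 -5.43e+01 -1.04e+02]
[[-0.985, 0.173, -0.005], [0.173, 0.985, 0.0], [0.005, -0.0, -1.0]]
```

View pics/wrist1.png

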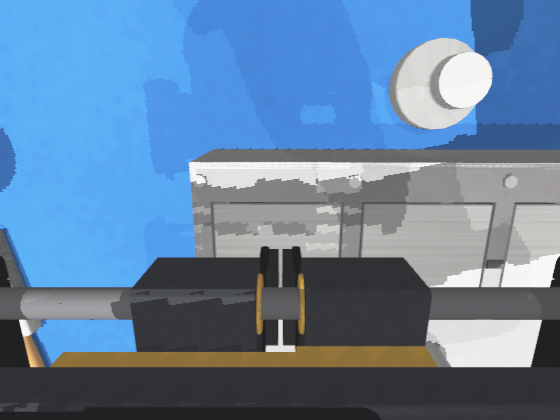

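View pics/scene1.png

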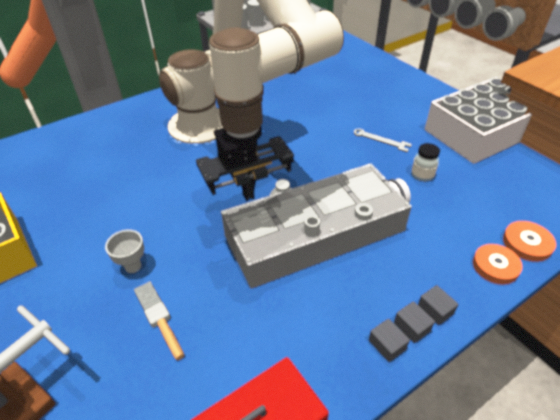

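Call:
play_rows --pt "0 -0.1 0.8 0 0 0 0" --pt "0 -0.1 1.4 0 0 0 0" --pt "0 -0.1 1.8 0 0 0 0" --pt "0 -0.1 2.0 0 0 0 0" --pt "0 -0.1 2.0 0 0 0 0"

```text
time_s: 3.2
tcp_pos: [0.5199, -0.1287, 0.0974]
ee_rot: [[-0.984, 0.176, -0.001], [0.176, 0.984, -0.0], [0.001, -0.0, -1.0]]
wrist_force: [0.5, 0.6, 0.1]
gripper_width: 0.0
```

The wrist view has the fingertips centred across flap 0, whose seams run from about x=212 to 343, on its near half. Next I press it in small steps.

Call:
play_rows --pt "0 0 0.1 0 0 0 0" --pt "0 0 0.2 0 0 0 0" --pt "0 0 0.3 0 0 0 0"

```text
time_s: 3.5
tcp_pos: [0.5204, -0.1284, 0.0904]
ee_rot: [[-0.984, 0.176, 0.001], [0.176, 0.984, 0.0], [-0.001, 0.0, -1.0]]
wrist_force: [-0.6, -0.2, 0.5]
gripper_width: 0.007
```

Call:
play_rows --pt "0 0 0.06 0 0 0 0"

```text
time_s: 3.6
tcp_pos: [0.5201, -0.1283, 0.0885]
ee_rot: [[-0.984, 0.176, 0.0], [0.176, 0.984, 0.0], [-0.0, 0.0, -1.0]]
wrist_force: [1.2, 0.5, 0.0]
gripper_width: 0.004
```

Call:
play_rows --pt "0 0 0.06 0 0 0 0"

```text
time_s: 3.7
tcp_pos: [0.5202, -0.1283, 0.087]
ee_rot: [[-0.984, 0.176, 0.0], [0.176, 0.984, -0.0], [-0.0, 0.0, -1.0]]
wrist_force: [0.5, 0.3, 0.1]
gripper_width: 0.006
```

Call:
play_rows --pt "0 0 0.05 0 0 0 0"

```text
time_s: 3.8
tcp_pos: [0.5201, -0.1283, 0.0857]
ee_rot: [[-0.984, 0.176, 0.0], [0.176, 0.984, -0.0], [-0.0, -0.0, -1.0]]
wrist_force: [-0.7, -0.2, -0.0]
gripper_width: 0.004
```

Call:
play_rows --pt "0 0 0.05 0 0 0 0"

```text
time_s: 3.9
tcp_pos: [0.5201, -0.1283, 0.0848]
ee_rot: [[-0.984, 0.176, -0.0], [0.176, 0.984, -0.0], [0.0, -0.0, -1.0]]
wrist_force: [-1.8, 0.6, 3.6]
gripper_width: 0.005
```

Call:
play_rows --pt "0 0 0.05 0 0 0 0"

```text
time_s: 4.0
tcp_pos: [0.5202, -0.1284, 0.0846]
ee_rot: [[-0.985, 0.175, -0.0], [0.175, 0.985, -0.001], [0.0, -0.001, -1.0]]
wrist_force: [-4.4, 2.8, 14.0]
gripper_width: 0.006
```

Flap 0 stops hard: 14 N with almost no travel. On to flap 1.

Call:
play_rows --pt "0 0 -0.5 0 0 0 0" --pt "0 1.0 -0.6 0 0 0 0" --pt "0 2.2 -0.6 0 0 0 0" --pt "0 3.3 -0.6 0 0 0 0" --pt "0 4.0 -0.5 0 0 0 0" --pt "0 4.0 -0.3 0 0 0 0" --pt "0 4.0 -0.15 0 0 0 0" --pt "0 4.0 -0.1 0 0 0 0"

```text
time_s: 4.8
tcp_pos: [0.5371, -0.0305, 0.0853]
ee_rot: [[-0.984, 0.177, -0.001], [0.177, 0.984, -0.0], [0.001, -0.0, -1.0]]
wrist_force: [-1.7, 1.7, 3.1]
gripper_width: 0.007
```

Call:
play_rows --pt "0 0 0.05 0 0 0 0"

```text
time_s: 4.9
tcp_pos: [0.5371, -0.0305, 0.0847]
ee_rot: [[-0.984, 0.177, -0.001], [0.177, 0.984, -0.0], [0.001, -0.0, -1.0]]
wrist_force: [-2.8, 2.6, 4.2]
gripper_width: 0.003
```

Call:
play_rows --pt "0 0 0.05 0 0 0 0"

```text
time_s: 5.0
tcp_pos: [0.5371, -0.0305, 0.0836]
ee_rot: [[-0.984, 0.177, -0.001], [0.177, 0.984, -0.0], [0.001, -0.0, -1.0]]
wrist_force: [-3.3, 2.0, 4.0]
gripper_width: 0.005
```

Call:
play_rows --pt "0 0 0.05 0 0 0 0"

```text
time_s: 5.1
tcp_pos: [0.5372, -0.0304, 0.0823]
ee_rot: [[-0.984, 0.177, -0.001], [0.177, 0.984, -0.0], [0.001, -0.0, -1.0]]
wrist_force: [-3.2, 1.0, 4.6]
gripper_width: 0.011
```

Call:
play_rows --pt "0 0 0.05 0 0 0 0"

```text
time_s: 5.2
tcp_pos: [0.5373, -0.0304, 0.0809]
ee_rot: [[-0.984, 0.176, -0.001], [0.176, 0.984, -0.0], [0.001, -0.001, -1.0]]
wrist_force: [-2.3, 0.3, 4.6]
gripper_width: 0.003
```

Flap 1 rocks: it has gone down 4 mm at a steady 4 to 5 N. I'll keep pushing it round, easing toward the pivot as it drops.

Call:
play_rows --pt "0 0 0.1 0 0 0 0" --pt "0 0 0.2 0 0 0 0" --pt "0 0 0.3 0 0 0 0" --pt "-0.05 0 0.4 0 0 0 0" --pt "-0.1 0 0.5 0 0 0 0"

```text
time_s: 5.7
tcp_pos: [0.5415, -0.0304, 0.0689]
ee_rot: [[-0.984, 0.176, 0.003], [0.176, 0.984, -0.0], [-0.003, 0.0, -1.0]]
wrist_force: [-0.5, 0.3, 5.1]
gripper_width: 0.006
```

Call:
play_rows --pt "-0.05 0 0.1 0 0 0 0" --pt "-0.12 0 0.2 0 0 0 0" --pt "-0.22 0 0.22 0 0 0 0"

```text
time_s: 6.0
tcp_pos: [0.5451, -0.0313, 0.0622]
ee_rot: [[-0.984, 0.176, -0.001], [0.176, 0.984, 0.0], [0.001, -0.0, -1.0]]
wrist_force: [-3.1, 1.5, 2.2]
gripper_width: 0.007
```

```bash
python3 -c "
from h import *
st()
for c in ('scene','wrist'):
    d=r.capture(c);p=d['pixels'][:,:,::-1]
    if c=='scene': p=cv2.resize(p[140:300,190:430],None,fx=3,fy=3)
    cv2.imwrite('pics/%s2.png'%c,p)
"
```

```text
6.0 [ 0.5451 -0.0313  0.0622] [-3.11  1.52  2.22] [  13.7   24.3  -22.3   -0.   -43.5 -113.8]
[[-0.984, 0.176, -0.001], [0.176, 0.984, 0.0], [0.001, -0.0, -1.0]]
```

View pics/scene2.png

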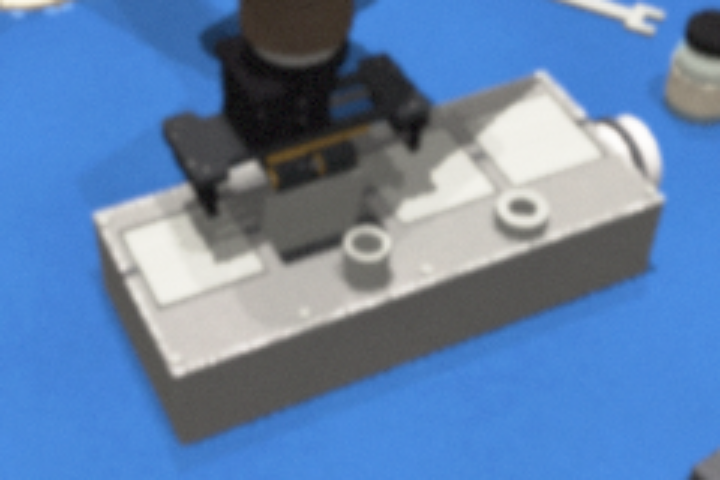

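View pics/wrist2.png

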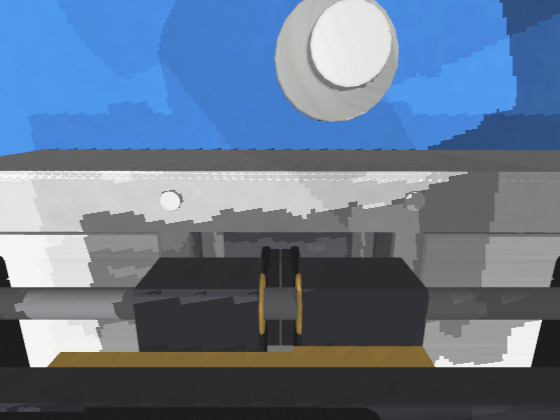

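Flap 1 has turned about 60°, with its far half raised and the opening's dark far half showing at about (310,245) in the crop. Now I lift out, go over to the far side and push the raised half back the last part of the way.

Call:
play_rows --pt "0.1 0 -0.6 0 0 0 0" --pt "0.1 0 -1.6 0 0 0 0" --pt "0.1 0 -2.7 0 0 0 0" --pt "0.1 -0.2 -3.6 0 0 0 0" --pt "-0.5 -0.5 -3.6 0 0 0 0" --pt "-1.5 -0.6 -3.6 0 0 0 0" --pt "-2.3 -0.7 -3.6 0 0 0 0" --pt "-2.6 -0.7 -3.6 0 0 0 0" --pt "-2.6 -0.7 -3.6 0 0 0 0"

```text
time_s: 7.0
tcp_pos: [0.6071, -0.0601, 0.1519]
ee_rot: [[-0.984, 0.177, -0.0], [0.177, 0.984, 0.0], [0.0, -0.0, -1.0]]
wrist_force: [-0.2, 0.5, -0.2]
gripper_width: 0.005
```

```bash
python3 -c "
from h import *
st(); s=r.sense(); e=np.array(s['tcp_pos'])-MID[1]; print(e@XD,e@YD)
ps=[]
for c in ('scene','top'):
    d=r.capture(c);p=d['pixels'][:,:,::-1]
    p=p[140:300,190:430] if c=='scene' else p[120:260,160:400]
    cv2.imwrite('pics/%s3.png'%c,cv2.resize(p,None,fx=3,fy=3))
    for n in('sleeve','collar'): print(c,n,[(np.round(o['centre'],3),round(o['score'],2)) for o in r.spot_in(c,n)][:2])
"
```

```text
7.0 [ 0.6071 -0.0601  0.1519] [-0.2   0.49 -0.23] [   9.5   23.8   -7.4   -0.   -58.8 -109.7]
[[-0.984, 0.177, -0.0], [0.177, 0.984, 0.0], [0.0, -0.0, -1.0]]
0.04682092821008934 -0.02027489684809811
scene sleeve [(array([ 0.647, -0.04 ,  0.104]), 0.88), (array([ 0.629, -0.015,  0.084]), 0.38)]
scene collar [(array([0.67 , 0.09 , 0.102]), 0.7), (array([0.413, 0.419, 0.008]), 0.48)]
top sleeve []
top collar []
```

View pics/scene3.png

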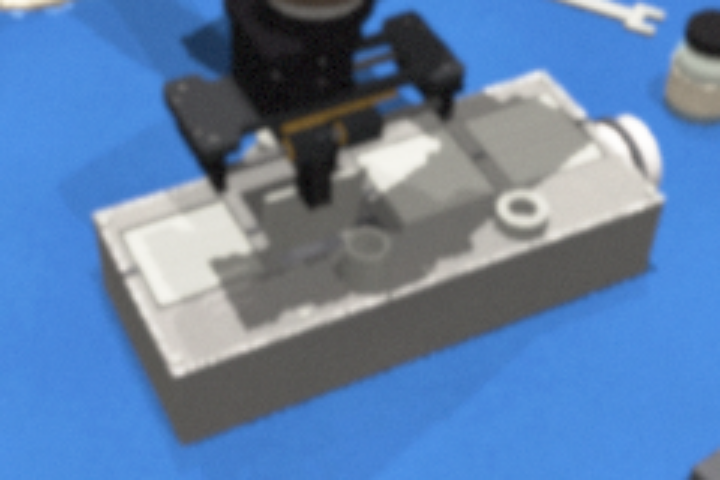

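View pics/top3.png

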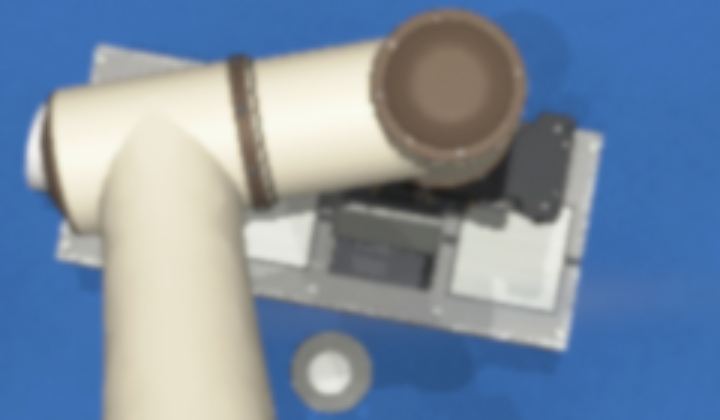

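Call:
play_rows --pt "0 0 0.6 0 0 0 0" --pt "0 0 1.2 0 0 0 0" --pt "0 0 1.7 0 0 0 0" --pt "0 0 1.8 0 0 0 0" --pt "0.3 0 1.8 0 0 0 0" --pt "0.6 0 1.8 0 0 0 0" --pt "0.8 0 1.8 0 0 0 0" --pt "0.9 0 1.8 0 0 0 0"

```text
time_s: 8.1
tcp_pos: [0.5839, -0.0558, 0.1086]
ee_rot: [[-0.984, 0.176, 0.001], [0.176, 0.984, 0.0], [-0.001, 0.0, -1.0]]
wrist_force: [0.9, -0.3, 0.6]
gripper_width: 0.005
```

Call:
play_rows --pt "0.1 0 0 0 0 0 0" --pt "0.2 0 0 0 0 0 0"

```text
time_s: 8.3
tcp_pos: [0.5801, -0.0551, 0.1084]
ee_rot: [[-0.984, 0.176, 0.002], [0.176, 0.984, -0.0], [-0.002, 0.0, -1.0]]
wrist_force: [2.0, -1.7, 1.2]
gripper_width: 0.005
```

Call:
play_rows --pt "0.1 0 0 0 0 0 0"

```text
time_s: 8.4
tcp_pos: [0.5782, -0.0547, 0.1086]
ee_rot: [[-0.984, 0.176, 0.003], [0.176, 0.984, -0.0], [-0.003, 0.0, -1.0]]
wrist_force: [2.3, -0.8, 1.6]
gripper_width: 0.005
```

```bash
python3 -c "
from h import *
st(); s=r.sense(); e=np.array(s['tcp_pos'])-MID[1]; print(e@XD,e@YD)
d=r.capture('scene');p=d['pixels'][140:300,190:430,::-1]
cv2.imwrite('pics/scene4.png',cv2.resize(p,None,fx=3,fy=3))
"
```

```text
8.4 [ 0.5782 -0.0547  0.1086] [ 2.32 -0.77  1.64] [ 1.060e+01  2.370e+01 -1.480e+01  1.000e-01 -5.130e+01 -1.107e+02]
[[-0.984, 0.176, 0.003], [0.176, 0.984, -0.0], [-0.003, 0.0, -1.0]]
0.017480136835849012 -0.020003077244558045
```

View pics/scene4.png

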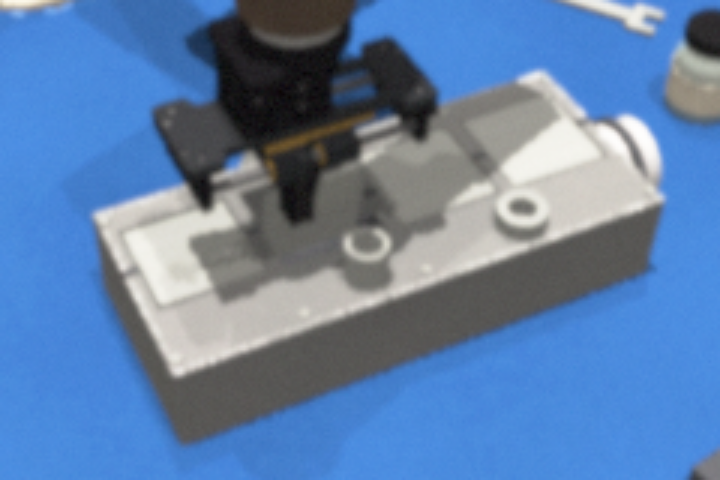

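Contact at about 2 to 3 N, and the flap is moving. I'll push on in small steps until it meets the stop.

Call:
play_rows --pt "0.08 0 0 0 0 0 0"

```text
time_s: 8.55
tcp_pos: [0.5759, -0.0543, 0.1084]
ee_rot: [[-0.984, 0.176, 0.002], [0.176, 0.984, 0.0], [-0.002, 0.0, -1.0]]
wrist_force: [2.2, -0.3, 1.4]
gripper_width: 0.005
```

Call:
play_rows --pt "0.06 0 0 0 0 0 0"

```text
time_s: 8.65
tcp_pos: [0.5749, -0.054, 0.1084]
ee_rot: [[-0.984, 0.176, 0.003], [0.176, 0.984, -0.0], [-0.003, 0.001, -1.0]]
wrist_force: [5.6, -2.1, -0.5]
gripper_width: 0.009
```

Call:
play_rows --pt "0.06 0 0 0 0 0 0"

```text
time_s: 8.75
tcp_pos: [0.5748, -0.054, 0.1085]
ee_rot: [[-0.985, 0.175, 0.007], [0.175, 0.985, -0.0], [-0.007, 0.001, -1.0]]
wrist_force: [9.5, -4.3, -2.3]
gripper_width: 0.004
```

Call:
play_rows --pt "0.05 0 0 0 0 0 0"

```text
time_s: 8.85
tcp_pos: [0.5748, -0.0539, 0.1086]
ee_rot: [[-0.985, 0.175, 0.009], [0.175, 0.985, -0.001], [-0.009, 0.001, -1.0]]
wrist_force: [11.7, -5.7, -5.0]
gripper_width: 0.005
```

It meets the stop: no more travel, force rising to 12 N, at the predicted position. Backing off and clearing away.

Call:
play_rows --pt "-0.3 0 0 0 0 0 0" --pt "-0.8 0 0 0 0 0 0" --pt "-1.2 0 0 0 0 0 0" --pt "-1.2 0 -0.8 0 0 0 0" --pt "-1.2 0 -2.2 0 0 0 0" --pt "-1.2 0 -3.8 0 0 0 0" --pt "-1.2 -0.5 -5.0 0 0 0 0" --pt "-1.2 -2 -5.4 0 0 0 0" --pt "-1.2 -4 -5.4 0 0 0 0" --pt "-1.2 -6 -5.4 0 0 0 0" --pt "-1.2 -8 -5.4 0 0 0 0" --pt "-1.2 -9 -5.4 0 0 0 0"

```text
time_s: 10.05
tcp_pos: [0.5589, -0.2833, 0.2419]
ee_rot: [[-0.984, 0.179, -0.003], [0.179, 0.984, 0.001], [0.003, 0.0, -1.0]]
wrist_force: [1.1, 0.5, 0.8]
gripper_width: 0.004
```

```bash
python3 -c "
from h import *
st()
for c in ('scene','top'):
    d=r.capture(c);p=d['pixels'][:,:,::-1]
    p=p[140:300,190:430] if c=='scene' else p[120:260,160:400]
    cv2.imwrite('pics/%s5.png'%c,cv2.resize(p,None,fx=3,fy=3))
    for n in('sleeve','collar','reducer','flap1'): print(c,n,[(np.round(o['centre'],3),round(o['score'],2)) for o in r.spot_in(c,n)][:4])
"
```

```text
10.05 [ 0.5589 -0.2833  0.2419] [1.1  0.48 0.76] [-12.1  21.6   2.6  -0.  -71.2 -88.2]
[[-0.984, 0.179, -0.003], [0.179, 0.984, 0.001], [0.003, 0.0, -1.0]]
scene sleeve [(array([ 0.646, -0.044,  0.102]), 0.84), (array([ 0.626, -0.009,  0.088]), 0.75), (array([0.452, 0.011, 0.058]), 0.58)]
scene collar [(array([0.67 , 0.086, 0.1  ]), 0.72), (array([0.6  , 0.378, 0.059]), 0.46)]
scene reducer [(array([0.448, 0.012, 0.057]), 0.55)]
scene flap1 [(array([ 0.548, -0.133,  0.082]), 0.93), (array([0.602, 0.166, 0.087]), 0.74), (array([0.453, 0.012, 0.06 ]), 0.69), (array([ 0.564, -0.032,  0.086]), 0.65)]
top sleeve []
top collar [(array([0.664, 0.092, 0.104]), 0.74)]
top reducer [(array([0.448, 0.017, 0.039]), 0.81)]
top flap1 [(array([0.6  , 0.163, 0.082]), 0.76), (array([0.578, 0.07 , 0.085]), 0.6), (array([ 0.564, -0.029,  0.098]), 0.55)]
```

View pics/scene5.png

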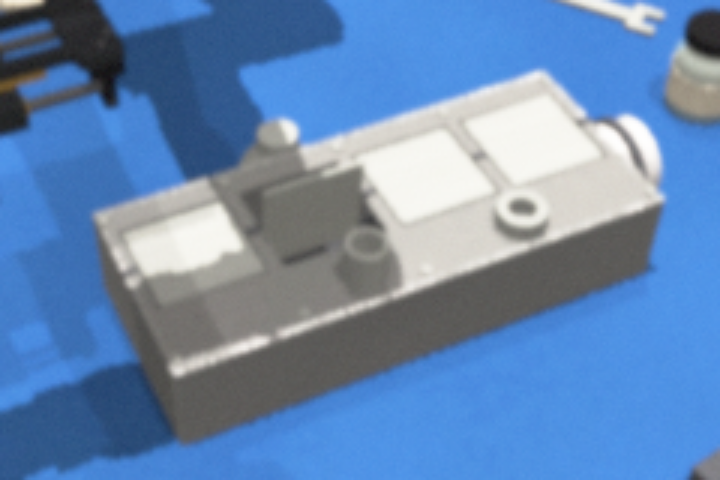

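View pics/top5.png

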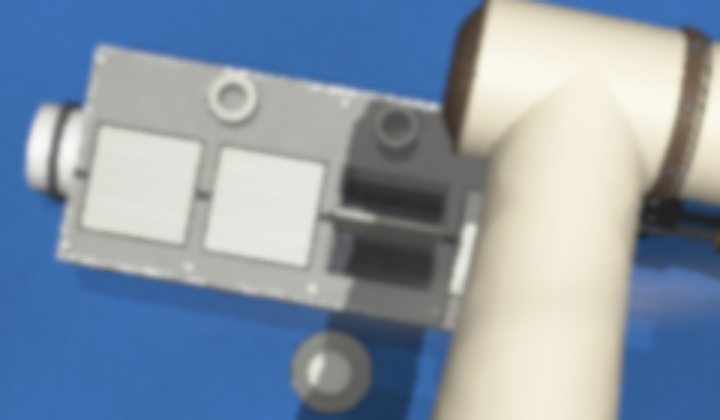

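The top view shows flap 1 edge-on at about (395,225), with the opening dark on both sides. In the scene view it stands upright, and the sleeve, collar and reducer haven't moved. The arm is clear, so I'm handing in.

Call:
play_rows --pt "0 0 0 0 0 0 0" --pt "0 0 0 0 0 0 0" --pt "0 0 0 0 0 0 0"

```text
time_s: 10.85
tcp_pos: [0.5608, -0.2801, 0.2429]
ee_rot: [[-0.984, 0.176, 0.0], [0.176, 0.984, -0.0], [-0.0, 0.0, -1.0]]
wrist_force: [-0.6, 0.6, 0.2]
gripper_width: 0.006
```

```bash
python3 -c "
from station import r
print(r.finish_job())"
```

```text
the job is handed in; nothing more can be done
None
```

Flap 1 was the one off its catch. It now stands upright in its opening, and I handed the job in at about 11 s.

- **Finding it:** I pressed the near half of flap 0, which stopped hard at about 14 N with almost no travel. Flap 1 gave way at 4–5 N. That is a little above the 2–3 N given, but it kept moving, so I took it as the free one and did not press flaps 2 and 3.
- **Opening it:** I pushed flap 1's near half down to about 60°. I then went over to the far side and pushed the raised half back until it met its stop, at about 12–14 N with no further travel.
- **Last checks:** With the arm clear, the top view shows the flap edge-on with the opening dark on both sides, and the scene view shows it upright.
    - **Bystanders:** The collar and reducer were found within about 5 mm of where they started in both views. The sleeve was found in the scene view only. The last top-view search missed it, though it is visible in that picture where it was. I did not re-measure the jar, cup, brush and wrench after the moves; the arm stayed clear of them.

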